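# Find the rocking tin lid and press it home

## Task

One of the four blue lids on the parts tins is not fully home: press lightly with a fingertip near the edge of the lids until you find the one that rocks, then press down on its middle until it sits fully home, level and firm. Finish with the fingertip still resting firmly on that lid, holding it down, so that I can see which one it was. Do not pick up or lift any lid, and leave the other things on the counter where they are.

Things in the scene. Friction and masses are not known exactly. Their poses are not given: they have to be found in the camera images.
- lid_1: round blue tin lid, 89 mm across; origin at the centre of its flat top face, z up. lid_1 to lid_4 look alike, each level on a cream tin with a yellow band, fixed upright in a round wooden holder 106 mm across, 16 mm high. The lid tops are 93 to 99 mm above the counter; tins sit at different depths in their holders, so a lid's height tells nothing. Three lids, any three, sit firm on their tin's rim.
- lid_2: round blue tin lid, 89 mm across; origin at the centre of its flat top face, z up. How the loose one behaves (it may be any of the four): it lies level on a stiff 16 mm wide stud under its middle, 7 mm short of home. A light press (1 to 3 N) about 35 mm from its middle tips that side down 3 to 5 mm before it resists, tilting it about 0.2 rad; let go, it lies level again. A firm lid does not tilt.
- lid_3: round blue tin lid, 89 mm across; origin at the centre of its flat top face, z up. Seating the loose one: pressed on its middle, its stud yields at about 7 N; the lid goes down 7 mm, stops on the tin's rim and stays there, level and firm. 10 to 15 N is plenty. Every lid has about 1 mm of side play in its tin.
- lid_4: round blue tin lid, 89 mm across; origin at the centre of its flat top face, z up. As lid_1 to lid_3.
- ring: loose brass ring lying flat on the counter, 48 mm across, 6 mm high; origin under its centre
- spool: loose wooden spool standing upright, 40 mm across, 40 mm high; origin under its centre
- carton_small: loose brown carton 55 x 45 x 35 mm; origin under its centre
- carton_long: loose cream carton 100 x 60 x 50 mm high; origin under its centre
- driver: loose screwdriver lying on the counter along its own x axis
- jar: loose closed jar with a brass cap, 56 mm across, 75 mm high; origin under its centre
- mug: loose blue mug, 72 mm across, 85 mm high, handle towards its +y; origin under its centre
Things that resemble listed ones, but are neither listed nor needed, are in the scene too. Leave any green look-alike of the lid_3 alone. What is shaped like the lid_4 but turquoise is not meant.

How it is judged:
On the way, in this order (a step that is already met when the one before it is completed fails the run):
1. one lid has been made to rock: pressed by a fingertip, it tips by more than 0.05 rad (((angle between lid_1's own z axis and vertical above 0.05 rad and contact force between the fingers and lid_1 above 0.1 N) or (angle between lid_2's own z axis and vertical above 0.05 rad and contact force between the fingers and lid_2 above 0.1 N) or (angle between lid_3's own z axis and vertical above 0.05 rad and contact force between the fingers and lid_3 above 0.1 N) or (angle between lid_4's own z axis and vertical above 0.05 rad and contact force between the fingers and lid_4 above 0.1 N))), for 0.04 s.
2. the rocking lid is home: more than 5.5 mm from where it started, level within 0.03 rad (((distance of lid_1 from where it was at the start of the episode between 0.0055 and 0.011 m and angle between lid_1's own z axis and vertical below 0.03 rad) or (distance of lid_2 from where it was at the start of the episode between 0.0055 and 0.011 m and angle between lid_2's own z axis and vertical below 0.03 rad) or (distance of lid_3 from where it was at the start of the episode between 0.0055 and 0.011 m and angle between lid_3's own z axis and vertical below 0.03 rad) or (distance of lid_4 from where it was at the start of the episode between 0.0055 and 0.011 m and angle between lid_4's own z axis and vertical below 0.03 rad))), for 0.2 s.
At the end, for the whole second after the job is handed in: the lid that rocked is home (5.5 to 11 mm from its start, level within 0.03 rad, at rest) and the fingers press on it with more than 1.5 N; the other three lids are untouched, within 2.7 mm of their starts and level within 0.03 rad (((distance of lid_1 from where it was at the start of the episode between 0.0055 and 0.011 m and angle between each of lid_1, lid_2, lid_3, lid_4's own z axis and vertical below 0.03 rad and contact force between the fingers and lid_1 above 1.5 N and linear speed of lid_1 below 0.02 m/s and distance of each of lid_2, lid_3, lid_4 from where it was at the start of the episode below 0.0027 m and contact force between the fingers and lid_2 below 0.2 N and contact force between the fingers and lid_3 below 0.2 N and contact force between the fingers and lid_4 below 0.2 N) or (distance of lid_2 from where it was at the start of the episode between 0.0055 and 0.011 m and angle between each of lid_2, lid_1, lid_3, lid_4's own z axis and vertical below 0.03 rad and contact force between the fingers and lid_2 above 1.5 N and linear speed of lid_2 below 0.02 m/s and distance of each of lid_1, lid_3, lid_4 from where it was at the start of the episode below 0.0027 m and contact force between the fingers and lid_1 below 0.2 N and contact force between the fingers and lid_3 below 0.2 N and contact force between the fingers and lid_4 below 0.2 N) or (distance of lid_3 from where it was at the start of the episode between 0.0055 and 0.011 m and angle between each of lid_3, lid_1, lid_2, lid_4's own z axis and vertical below 0.03 rad and contact force between the fingers and lid_3 above 1.5 N and linear speed of lid_3 below 0.02 m/s and distance of each of lid_1, lid_2, lid_4 from where it was at the start of the episode below 0.0027 m and contact force between the fingers and lid_1 below 0.2 N and contact force between the fingers and lid_2 below 0.2 N and contact force between the fingers and lid_4 below 0.2 N) or (distance of lid_4 from where it was at the start of the episode between 0.0055 and 0.011 m and angle between each of lid_4, lid_1, lid_2, lid_3's own z axis and vertical below 0.03 rad and contact force between the fingers and lid_4 above 1.5 N and linear speed of lid_4 below 0.02 m/s and distance of each of lid_1, lid_2, lid_3 from where it was at the start of the episode below 0.0027 m and contact force between the fingers and lid_1 below 0.2 N and contact force between the fingers and lid_2 below 0.2 N and contact force between the fingers and lid_3 below 0.2 N))); the arm keeps its last pose, push and grip.
It fails at once if a lid is lifted or pulled off its tin (height (world z) of any of lid_1, lid_2, lid_3, lid_4 above 0.116 m or distance of any of lid_1, lid_2, lid_3, lid_4 from where it was at the start of the episode above 0.015 m or angle between any of lid_1, lid_2, lid_3, lid_4's own z axis and vertical above 0.35 rad).
It fails at once if another thing on the counter is moved by more than 25 mm (distance of any of ring, spool, carton_small, carton_long, driver, jar, mug from where it was at the start of the episode above 0.025 m).
It also fails if it takes over 51 s, if anything falls off the work surface, if the arm or the gripper's body presses on something with over 40 N, if the wrist force passes 120 N, or if a joint passes its speed limit or range.

## Robot

A 7-joint arm with a two-finger parallel gripper is mounted at the origin on the work surface. World frame = base frame: x ahead of the robot, y to its left, z up, the work surface at z = 0. Lengths are in m, angles in rad, forces in N, time in s.
With the tool pointing down it reaches from about 0.4 to 0.9 m from the base axis. Payload 5.6 kg.
Tool frame: the origin (TCP) lies midway between the tips of the shut fingers; the grasp point (between the pads) lies 19 mm behind it; z points along the fingers, y is the direction in which the jaws open and shut (so a half turn about z gives the same grasp; the last joint's range is limited). The gripper opens to 92 mm and grips with 3 to 60 N. Pads are 20 mm wide; open, the fingers measure 128 mm over their backs; the gripper's body (75 mm by 189 mm) begins 69 mm behind the grasp point.
Start: joints at [1.175, 0.468, -0.012, 1.603, 0.006, 1.071, -0.056], TCP at [0.225, -0.61, 0.215] pointing down, gripper open.
Joint ranges: [-2.53, 2.53], [-0.31, 2.02], [-1.57, 1.55], [0.28, 2.44], [-1.29, 4.43], [0.15, 1.84], [-2.92, 2.92]. Speed limits (rad/s): [2.57, 2.57, 3.14, 3.14, 3.14, 3.14, 3.14].

## Interface

Orientations are given as [roll, pitch, yaw] about the fixed x, y, z axes, in that order (R = Rz(yaw) Ry(pitch) Rx(roll)).
In Python, from bench import manip gives the robot as it stands.
- The arm moves only by the tool step_arm, never from a script. Its argument "increments" is text: rows parted by semicolons, each of 6 numbers parted by spaces: the shift along the tool's x, y, z in mm, then the turn, a rotation vector about the tool's x, y, z in degrees. In form: dx dy dz ax ay az; .... A call has 1 to 5 rows; each row shifts and turns the commanded pose from where the row before left it, along the tool's axes as they then stand; what a row does not reach is not made up. A row lasts 1/12 s, in which the tool goes at most 41.7 mm and 7.16 degrees, less where a joint would pass 70% of its speed; a pose out of reach is approached as far as the arm can. A call with a gripper value outside its range is refused whole. "jaw" is the closure, from -1 (fully open) to 1 (shut), set as the call begins (left out, the last holds). The fingers move at their own pace and stop on an object; "force" is the grip in N (left out, the last holds). Time passes only in rows, so rows that do not move let the fingers close. It gives the time, the measured TCP pose, the force and the opening at its end, in the units of the state.
- manip.get_state(): the state, without advancing time (a new reading comes with each control period).
- manip.snapshot(name): name is "scene" or "top" or "wrist"; returns a dict with "frame" (420x560x3 uint8, blue, green, red), "intrinsics" (3x3 intrinsics, pixels), "rvec" (rotation vector, rad) and "tvec" (3), from world to camera coordinates, as OpenCV has them. Camera axes: x right, y down, z forward; pixel columns grow to the right and rows downward; lengths in m; the calibration is good to about 2 mm. A picture is of the moment at which its call begins. There is no depth.
- manip.close_job(): hands the job in, once; it reports no verdict.
The state is a dict: "time": time; "q": joint angles; "joint_vel": joint speeds; "tau": joint torques, N m; "tcp_pos": TCP position; "orientation": TCP orientation; "contact_force": force on the tool from outside, world axes, zero at the start; "ft_torque": the same for the moment, N m; "width": finger opening in m.
Only numpy, scipy, OpenCV 4.12 (cv2) and the standard library are available. Lean on these libraries where they do the work, as an engineer would, in place of code of your own. Each camera call takes 0.05 s, during which the arm holds its last target.

## Working session

There is one attempt and no reset: what is moved stays moved. The work goes in short steps, Python scripts to look and compute and a tool call to move; the robot and the scene stay as the last step left them, time stands still between calls to the robot, and variables do not carry over. Pictures are saved under pics/ and viewed, and the job is handed in when it is done.

Besides the shell and the picture viewer there is one more tool, called after "Call:" by a JSON object that holds its "method" and its "body", one argument or row to a line. step_arm: Moves the arm, as the interface text tells. Its arguments: {"type":"object","properties":{"increments":{"type":"string"},"jaw":{"type":"number"},"force":{"type":"number"}},"required":["increments"]}

```bash
mkdir -p pics
python3 - <<'E'
from bench import manip
import cv2,numpy as np
s=manip.get_state();print(s)
for n in("scene","top"):
    d=manip.snapshot(n);cv2.imwrite(f"pics/{n}0.png",d["frame"]);np.savez(f"{n}0.npz",**d)
    R=cv2.Rodrigues(d["rvec"])[0];print(n,-R.T@d["tvec"].ravel(),R[2])
E
```

```text
{'time': 0.0, 'q': array([ 1.17500771,  0.46836546, -0.01156852,  1.60357195,  0.00602775,
        1.07139965, -0.05629848]), 'joint_vel': array([ 0.00072445,  0.00032505,  0.0003553 , -0.00106277, -0.00010718,
        0.00032094,  0.00017309]), 'tau': array([ 1.92886582e-04, -5.20569742e+01, -1.25913692e-02, -2.43745100e+01,
       -5.66552498e-02,  1.72506255e-02,  1.57067957e-04]), 'tcp_pos': array([ 0.224301  , -0.60948087,  0.21366933]), 'orientation': array([-3.13988900e+00,  1.60492544e-04,  3.52708731e-01]), 'contact_force': array([-0.15210029, -0.61754938,  1.22673488]), 'ft_torque': array([ 0.00637596,  0.03063223, -0.0145181 ]), 'width': 0.09180447607993807}
scene [ 1.58741565 -0.42337393  0.94105317] [-0.7250894   0.29151574 -0.6239102 ]
top [ 0.38903307 -0.03523059  1.78179175] [ 9.50596745e-02 -4.26365921e-04 -9.95471485e-01]
```

View pics/scene0.png

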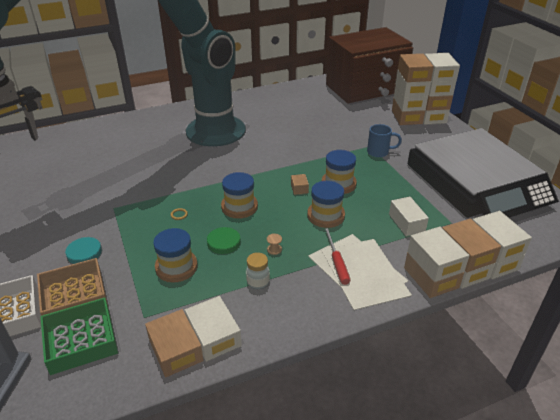

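View pics/top0.png

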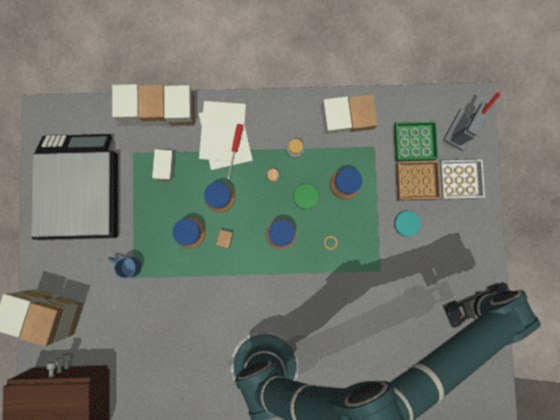

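Top view: four dark-blue lids at (347,181), (281,233), (218,194), (187,232). The green disc (306,196) and turquoise disc (407,223) are decoys lying on the counter, and the blue mug is at (125,267). I'll measure the lid centres in both views.

```bash
cat > h.py <<'E'
import cv2,numpy as np
def load(n):
    d=np.load(n+".npz");return d["frame"],d["intrinsics"],d["rvec"],d["tvec"].reshape(3,1)
def back(d,uv,z):
    _,K,r,t=d;R=cv2.Rodrigues(r)[0];c=(-R.T@t).ravel()
    v=R.T@np.linalg.inv(K)@np.array([uv[0],uv[1],1.]);return c+v*(z-c[2])/v[2]
E
python3 - <<'E'
from h import *
for n in("top0","scene0"):
    d=load(n);h=cv2.cvtColor(d[0],cv2.COLOR_BGR2HSV)
    m=cv2.inRange(h,(108,140,40),(125,255,255))
    k,l,st,c=cv2.connectedComponentsWithStats(m)
    for i in range(1,k):
        if st[i,4]>150: print(n,st[i],c[i].round(1),back(d,c[i],.096).round(4))
t=load("top0")
cv2.imwrite("pics/crop_top.png",cv2.resize(t[0][135:285,110:390],None,fx=2.8,fy=2.8,interpolation=cv2.INTER_CUBIC))
s=load("scene0")
cv2.imwrite("pics/crop_sc.png",cv2.resize(s[0][140:290,140:370],None,fx=3.4,fy=3.4,interpolation=cv2.INTER_CUBIC))
E
```

```text
top0 [336 168  25  25 354] [348.  180.2] [ 0.6197 -0.2987  0.096 ]
top0 [205 182  25  25 363] [217.3 194.4] [0.5839 0.1393 0.096 ]
top0 [174 219  25  25 346] [186.  231.3] [0.4634 0.2453 0.096 ]
top0 [270 221  24  24 329] [281.7 232.6] [ 0.4508 -0.0719  0.096 ]
scene0 [ 438    0   51  106 2040] [464.6  33.6] [-0.2155  1.233   0.096 ]
scene0 [327 151  28  15 324] [340.6 157.6] [0.4599 0.2497 0.096 ]
scene0 [223 173  30  17 384] [237.4 181.2] [ 0.4534 -0.0713  0.096 ]
scene0 [312 182  31  17 416] [327.3 189.9] [0.5876 0.1404 0.096 ]
scene0 [154 229  35  24 518] [170.5 240.5] [ 0.6229 -0.3022  0.096 ]
```

```bash
ls pics
```

```text
crop_sc.png
crop_top.png
scene0.png
top0.png
```

View pics/crop_top.png

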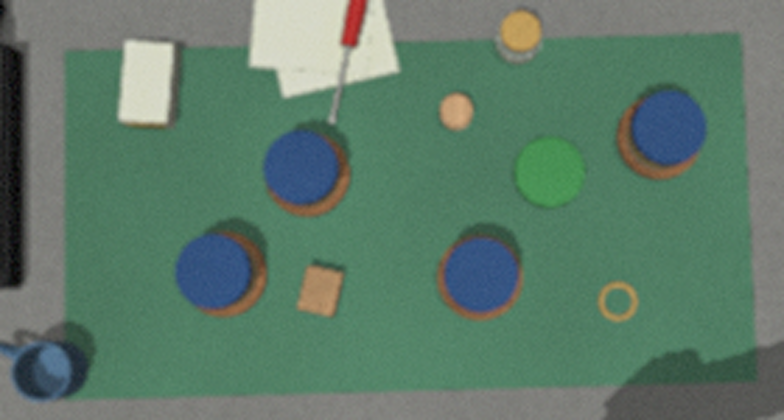

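View pics/crop_sc.png

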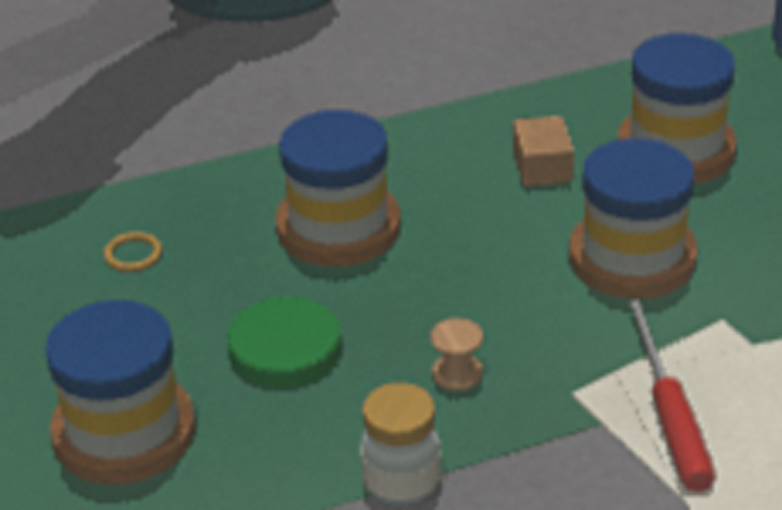

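Call:
{"method": "step_arm", "body": {
  "increments": "0 0 0 0 0 6.7; 0 0 0 0 0 6.7; 0 0 0 0 0 6.8; 0 0 0 0 0 0; 0 0 0 0 0 0",
  "jaw": 1,
  "force": 20
}}

```text
time: 0.52
tcp_pos: [0.2246, -0.6097, 0.2142]
orientation: [-3.141, 0.001, 0.004]
contact_force: [-0.5, -0.7, 0.5]
width: 0.0605
```

Call:
{"method": "step_arm", "body": {
  "increments": "28 -24 0 0 0 0; 28 -24 0 0 0 0; 28 -24 0 0 0 0; 28 -24 0 0 0 0; 28 -24 0 0 0 0"
}}

```text
time: 0.93
tcp_pos: [0.3656, -0.4886, 0.2146]
orientation: [-3.142, 0.0, 0.003]
contact_force: [1.0, 0.2, 0.3]
width: 0.0276
```

Call:
{"method": "step_arm", "body": {
  "increments": "28 -24 0 0 0 0; 28 -24 0 0 0 0; 28 -24 0 0 0 0; 28 -24 0 0 0 0; 28 -24 0 0 0 0"
}}

```text
time: 1.35
tcp_pos: [0.5056, -0.3686, 0.2146]
orientation: [3.142, -0.0, 0.004]
contact_force: [0.3, -0.4, 0.4]
width: 0.001
```

Call:
{"method": "step_arm", "body": {
  "increments": "27 -23 0 0 0 0; 27 -23 0 0 0 0; 27 -23 20 0 0 0; 0 0 40 0 0 0; 0 0 35 0 0 0"
}}

```text
time: 1.77
tcp_pos: [0.5883, -0.2977, 0.119]
orientation: [-3.141, -0.003, 0.009]
contact_force: [-0.3, -1.5, -0.4]
width: 0.0005
```

Call:
{"method": "step_arm", "body": {
  "increments": "0 0 4 0 0 0; 0 0 3 0 0 0; 0 0 2 0 0 0; 0 0 2 0 0 0; 0 0 0 0 0 0"
}}

```text
time: 2.18
tcp_pos: [0.5864, -0.302, 0.1106]
orientation: [3.14, -0.003, -0.0]
contact_force: [-0.8, -0.1, -0.0]
width: -0.0
```

Run:
```python
from bench import manip
import cv2
d=manip.snapshot("wrist");cv2.imwrite("pics/w1.png",d["frame"]);print(manip.get_state()["contact_force"])
```

```text
[-0.27667166  0.95212928 -0.63452056]
```

View pics/w1.png

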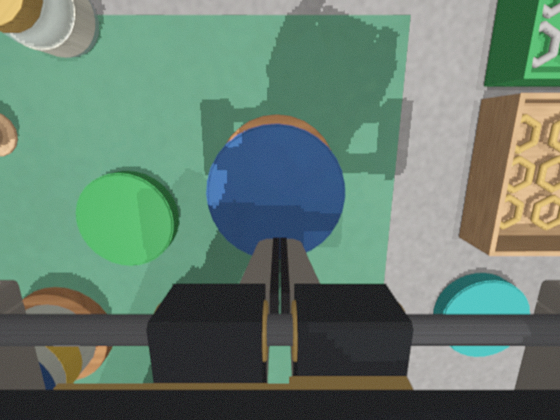

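Wrist view: lid A's top is centred near (276,190), and the shut fingertip is over its near edge at (280,242). Pressing down slowly.

Call:
{"method": "step_arm", "body": {
  "increments": "0 0 3 0 0 0; 0 0 3 0 0 0; 0 0 2 0 0 0; 0 0 1 0 0 0; 0 0 0 0 0 0"
}}

```text
time: 2.65
tcp_pos: [0.5853, -0.3008, 0.0992]
orientation: [-3.141, 0.001, 0.0]
contact_force: [-0.3, 1.4, -0.0]
width: 0.0005
```

Call:
{"method": "step_arm", "body": {
  "increments": "0 0 1 0 0 0; 0 0 1 0 0 0; 0 0 0 0 0 0"
}}

```text
time: 2.9
tcp_pos: [0.5854, -0.3009, 0.0973]
orientation: [-3.142, 0.0, 0.0]
contact_force: [-0.5, -0.4, -0.1]
width: 0.0003
```

Call:
{"method": "step_arm", "body": {
  "increments": "0 0 1 0 0 0; 0 0 0 0 0 0; 0 0 0 0 0 0"
}}

```text
time: 3.15
tcp_pos: [0.5855, -0.3009, 0.0965]
orientation: [3.142, 0.0, 0.0]
contact_force: [-0.6, 0.4, 1.0]
width: 0.0004
```

Call:
{"method": "step_arm", "body": {
  "increments": "0 0 1 0 0 0; 0 0 0 0 0 0; 0 0 0 0 0 0"
}}

```text
time: 3.4
tcp_pos: [0.5855, -0.3009, 0.0955]
orientation: [3.142, 0.0, 0.0]
contact_force: [0.2, -0.3, -0.8]
width: 0.0005
```

Call:
{"method": "step_arm", "body": {
  "increments": "0 0 1 0 0 0; 0 0 0 0 0 0; 0 0 0 0 0 0"
}}

```text
time: 3.65
tcp_pos: [0.5856, -0.301, 0.0954]
orientation: [3.141, -0.0, 0.0]
contact_force: [-2.1, 0.9, 5.8]
width: 0.0003
```

Call:
{"method": "step_arm", "body": {
  "increments": "0 0 1 0 0 0; 0 0 0 0 0 0; 0 0 0 0 0 0"
}}

```text
time: 3.9
tcp_pos: [0.5856, -0.301, 0.0954]
orientation: [3.141, -0.0, 0.0]
contact_force: [-3.6, 2.1, 11.1]
width: 0.0004
```

Lid A is firm: it stops dead at z=0.0954 and the force climbs to 11 N. Next is lid B at (0.452,-0.072), pressed on its far edge.

Call:
{"method": "step_arm", "body": {
  "increments": "0 0 -15 0 0 0; 0 0 -20 0 0 0; -14 -32 0 0 0 0; -14 -33 0 0 0 0; -14 -33 0 0 0 0"
}}

```text
time: 4.32
tcp_pos: [0.543, -0.2023, 0.1288]
orientation: [3.141, -0.001, -0.001]
contact_force: [0.6, 0.2, -0.2]
width: 0.0003
```

Call:
{"method": "step_arm", "body": {
  "increments": "-14 -33 0 0 0 0; -15 -33 0 0 0 0; -15 -33 0 0 0 0; -15 -32 0 0 0 0; 0 0 15 0 0 0"
}}

```text
time: 4.73
tcp_pos: [0.4836, -0.0655, 0.1154]
orientation: [-3.139, -0.003, 0.008]
contact_force: [-0.3, -0.2, -0.7]
width: 0.0006
```

Call:
{"method": "step_arm", "body": {
  "increments": "0 0 6 0 0 0; 0 0 4 0 0 0; 0 0 2 0 0 0; 0 0 2 0 0 0; 0 0 0 0 0 0"
}}

```text
time: 5.15
tcp_pos: [0.4847, -0.0729, 0.0993]
orientation: [3.141, 0.0, -0.002]
contact_force: [0.1, -0.7, 0.2]
width: 0.0006
```

Run:
```python
from bench import manip
import cv2
d=manip.snapshot("wrist");cv2.imwrite("pics/w2.png",d["frame"]);s=manip.get_state();print(s["contact_force"],s["tcp_pos"])
```

```text
[-0.06769154 -0.67210481 -0.1033321 ] [ 0.4846765  -0.07281227  0.09945422]
```

View pics/w2.png

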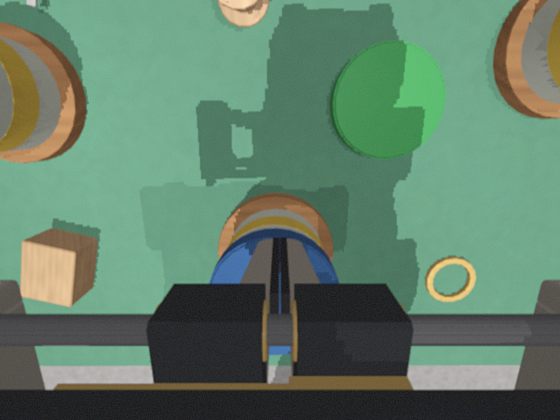

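The tip at (280,240) sits just inside lid B's far edge at (275,228). Pressing in 1 mm steps.

Call:
{"method": "step_arm", "body": {
  "increments": "0 0 1 0 0 0; 0 0 1 0 0 0; 0 0 0 0 0 0"
}}

```text
time: 5.45
tcp_pos: [0.4845, -0.0721, 0.0976]
orientation: [3.142, -0.0, -0.0]
contact_force: [0.6, 0.5, 0.8]
width: 0.0006
```

Call:
{"method": "step_arm", "body": {
  "increments": "0 0 1 0 0 0; 0 0 0 0 0 0; 0 0 0 0 0 0"
}}

```text
time: 5.7
tcp_pos: [0.4844, -0.0719, 0.0966]
orientation: [3.142, 0.0, 0.0]
contact_force: [-0.8, 0.4, 0.8]
width: 0.0004
```

Call:
{"method": "step_arm", "body": {
  "increments": "0 0 1 0 0 0; 0 0 0 0 0 0; 0 0 0 0 0 0"
}}

```text
time: 5.95
tcp_pos: [0.4844, -0.0719, 0.0955]
orientation: [3.142, 0.0, 0.0]
contact_force: [0.1, 0.0, 0.1]
width: 0.0007
```

Call:
{"method": "step_arm", "body": {
  "increments": "0 0 1 0 0 0; 0 0 0 0 0 0; 0 0 0 0 0 0"
}}

```text
time: 6.2
tcp_pos: [0.4844, -0.0719, 0.0945]
orientation: [3.142, 0.0, 0.0]
contact_force: [-0.1, -0.8, 0.3]
width: 0.0004
```

Call:
{"method": "step_arm", "body": {
  "increments": "0 0 1 0 0 0; 0 0 0 0 0 0; 0 0 0 0 0 0"
}}

```text
time: 6.45
tcp_pos: [0.4846, -0.072, 0.0942]
orientation: [3.141, -0.0, 0.0]
contact_force: [-1.2, -0.4, 6.1]
width: 0.0002
```

Call:
{"method": "step_arm", "body": {
  "increments": "0 0 1 0 0 0; 0 0 0 0 0 0; 0 0 0 0 0 0"
}}

```text
time: 6.7
tcp_pos: [0.4846, -0.072, 0.0941]
orientation: [3.141, -0.0, 0.0]
contact_force: [-3.9, 0.9, 14.2]
width: 0.0008
```

Resistance starts at z=0.0942. A tipped lid could also stop there, so I'll check with the cameras that it isn't tilted.

Run:
```python
from bench import manip
import cv2,numpy as np
d=manip.snapshot("scene")["frame"];o=np.load("scene0.npz")["frame"]
f=lambda a:cv2.resize(a[160:230,200:275],None,fx=5,fy=5,interpolation=cv2.INTER_CUBIC)
cv2.imwrite("pics/b.png",np.hstack([f(o),f(d)]))
```

```text
(no output)
```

View pics/b.png

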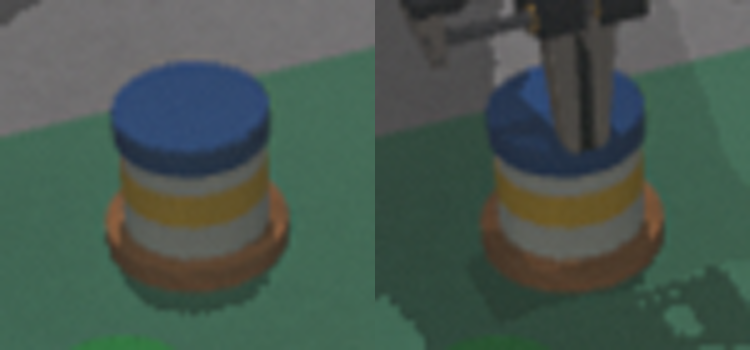

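The image pair shows lid B's front edge at row 175 before and 176 under the press, so it isn't tilted and is firm. Next is lid C at (0.585,0.139), near edge.

Call:
{"method": "step_arm", "body": {
  "increments": "0 0 -17 0 0 0; 0 0 -20 0 0 0; 11 -35 0 0 0 0; 11 -35 0 0 0 0; 11 -35 0 0 0 0"
}}

```text
time: 7.17
tcp_pos: [0.5181, 0.0337, 0.1302]
orientation: [3.141, -0.001, -0.002]
contact_force: [0.0, -0.4, -1.1]
width: 0.0005
```

Call:
{"method": "step_arm", "body": {
  "increments": "11 -35 0 0 0 0; 11 -35 0 0 0 0; 12 -36 0 0 0 0; 0 0 15 0 0 0; 0 0 5 0 0 0"
}}

```text
time: 7.58
tcp_pos: [0.5507, 0.1417, 0.1082]
orientation: [-3.141, 0.002, 0.005]
contact_force: [-0.5, -1.2, -1.0]
width: 0.0006
```

Call:
{"method": "step_arm", "body": {
  "increments": "0 0 3 0 0 0; 0 0 3 0 0 0; 0 0 2 0 0 0; 0 0 1 0 0 0; 0 0 0 0 0 0"
}}

```text
time: 8.0
tcp_pos: [0.5516, 0.1381, 0.1007]
orientation: [3.141, -0.0, -0.001]
contact_force: [-0.3, 0.3, -0.2]
width: 0.0003
```

Call:
{"method": "step_arm", "body": {
  "increments": "0 0 1 0 0 0; 0 0 0 0 0 0; 0 0 0 0 0 0"
}}

```text
time: 8.25
tcp_pos: [0.5515, 0.1389, 0.0998]
orientation: [-3.142, -0.0, -0.0]
contact_force: [-0.1, -0.4, -0.6]
width: 0.0005
```

Call:
{"method": "step_arm", "body": {
  "increments": "0 0 1 0 0 0; 0 0 0 0 0 0; 0 0 0 0 0 0"
}}

```text
time: 8.5
tcp_pos: [0.5514, 0.1391, 0.0985]
orientation: [3.142, 0.0, 0.0]
contact_force: [0.8, -0.2, -0.5]
width: 0.0005
```

Call:
{"method": "step_arm", "body": {
  "increments": "0 0 1 0 0 0; 0 0 0 0 0 0; 0 0 0 0 0 0"
}}

```text
time: 8.75
tcp_pos: [0.5514, 0.1391, 0.0975]
orientation: [3.142, 0.0, 0.0]
contact_force: [-0.3, -0.1, 0.3]
width: 0.0007
```

Call:
{"method": "step_arm", "body": {
  "increments": "0 0 1 0 0 0; 0 0 0 0 0 0; 0 0 0 0 0 0"
}}

```text
time: 9.0
tcp_pos: [0.5513, 0.1391, 0.0965]
orientation: [3.141, 0.0, 0.0]
contact_force: [0.1, 0.8, -0.0]
width: 0.0004
```

Call:
{"method": "step_arm", "body": {
  "increments": "0 0 1 0 0 0; 0 0 0 0 0 0; 0 0 0 0 0 0"
}}

```text
time: 9.25
tcp_pos: [0.5514, 0.1391, 0.0955]
orientation: [3.142, 0.0, 0.0]
contact_force: [-0.4, -0.0, 1.2]
width: 0.0005
```

Call:
{"method": "step_arm", "body": {
  "increments": "0 0 1 0 0 0; 0 0 0 0 0 0; 0 0 0 0 0 0"
}}

```text
time: 9.5
tcp_pos: [0.5514, 0.1391, 0.0945]
orientation: [3.142, 0.0, 0.0]
contact_force: [-0.5, 0.4, -0.5]
width: 0.0001
```

Call:
{"method": "step_arm", "body": {
  "increments": "0 0 1 0 0 0; 0 0 0 0 0 0; 0 0 0 0 0 0"
}}

```text
time: 9.75
tcp_pos: [0.5515, 0.1391, 0.0935]
orientation: [-3.142, -0.0, 0.0]
contact_force: [-0.4, -0.1, 0.0]
width: 0.0004
```

Call:
{"method": "step_arm", "body": {
  "increments": "0 0 1 0 0 0; 0 0 0 0 0 0; 0 0 0 0 0 0"
}}

```text
time: 10.0
tcp_pos: [0.5512, 0.1391, 0.0925]
orientation: [3.141, 0.0, 0.0]
contact_force: [-1.1, -0.6, 1.9]
width: 0.0009
```

Call:
{"method": "step_arm", "body": {
  "increments": "0 0 0.5 0 0 0; 0 0 0 0 0 0; 0 0 0 0 0 0"
}}

```text
time: 10.25
tcp_pos: [0.5511, 0.1391, 0.092]
orientation: [3.141, 0.001, 0.0]
contact_force: [-2.1, -0.5, 2.6]
width: 0.0004
```

Run:
```python
from bench import manip
import cv2,numpy as np
d=manip.snapshot("scene")["frame"];o=np.load("scene0.npz")["frame"]
f=lambda a:cv2.resize(a[165:235,290:365],None,fx=5,fy=5,interpolation=cv2.INTER_CUBIC)
cv2.imwrite("pics/c.png",np.hstack([f(o),f(d)]))
cv2.imwrite("pics/w3.png",manip.snapshot("wrist")["frame"])
```

```text
(no output)
```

View pics/c.png

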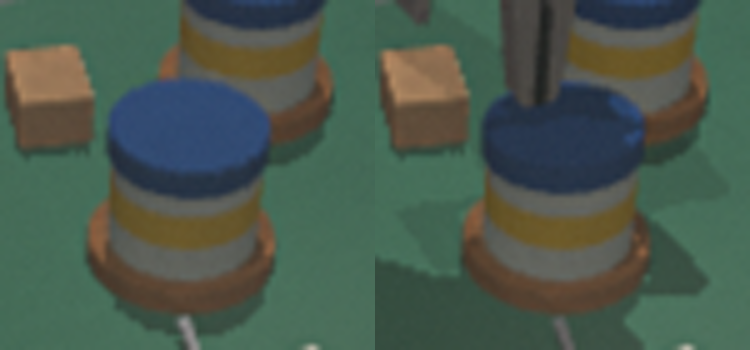

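View pics/w3.png

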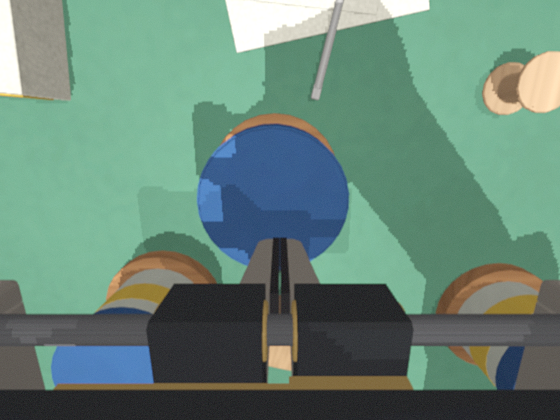

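Lid C gives way at about 2 N, and its front edge rose from row 198 to 192 in the crop, so it rocks. I'll push slightly further so the tilt is unmistakable.

Call:
{"method": "step_arm", "body": {
  "increments": "0 0 1 0 0 0; 0 0 0 0 0 0; 0 0 0 0 0 0"
}}

```text
time: 10.6
tcp_pos: [0.5513, 0.139, 0.091]
orientation: [3.142, 0.0, 0.0]
contact_force: [-2.6, -0.6, 2.2]
width: 0.0007
```

Call:
{"method": "step_arm", "body": {
  "increments": "0 0 1 0 0 0; 0 0 0 0 0 0; 0 0 0 0 0 0"
}}

```text
time: 10.85
tcp_pos: [0.5513, 0.1391, 0.0902]
orientation: [3.142, 0.0, 0.0]
contact_force: [-4.0, -0.1, 4.6]
width: 0.0002
```

Run:
```python
from bench import manip
import cv2,numpy as np
d=manip.snapshot("scene")["frame"];o=np.load("scene0.npz")["frame"]
f=lambda a:cv2.resize(a[165:235,290:365],None,fx=5,fy=5,interpolation=cv2.INTER_CUBIC)
cv2.imwrite("pics/c2.png",np.hstack([f(o),f(d)]))
```

```text
(no output)
```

View pics/c2.png

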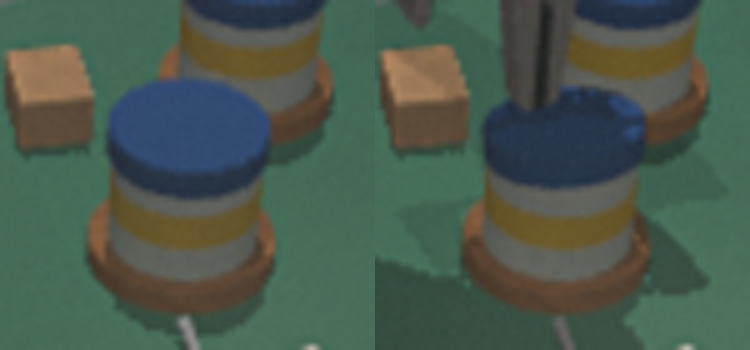

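Confirmed: the front edge is now at row 187, a clear tilt. Lift, move to the middle (0.585,0.1395), and let the lid level out.

Call:
{"method": "step_arm", "body": {
  "increments": "0 0 -10 0 0 0; 0 0 -10 0 0 0; 17 0 0 0 0 0; 17 0 0 0 0 0; 0 0 0 0 0 0"
}}

```text
time: 11.32
tcp_pos: [0.5894, 0.1388, 0.1117]
orientation: [-3.141, -0.006, -0.001]
contact_force: [0.5, -0.2, 1.2]
width: 0.0003
```

Run:
```python
from bench import manip
import cv2,numpy as np
d=manip.snapshot("scene")["frame"];o=np.load("scene0.npz")["frame"]
f=lambda a:cv2.resize(a[165:235,290:365],None,fx=5,fy=5,interpolation=cv2.INTER_CUBIC)
cv2.imwrite("pics/c3.png",np.hstack([f(o),f(d)]))
cv2.imwrite("pics/w4.png",manip.snapshot("wrist")["frame"])
print(manip.get_state()["tcp_pos"])
```

```text
[0.58590127 0.13900232 0.11053156]
```

View pics/c3.png

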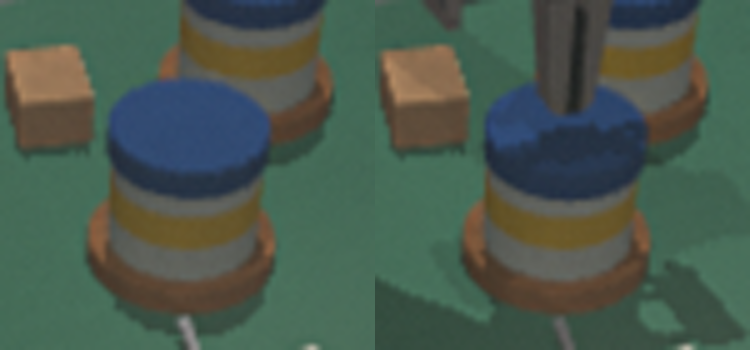

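View pics/w4.png

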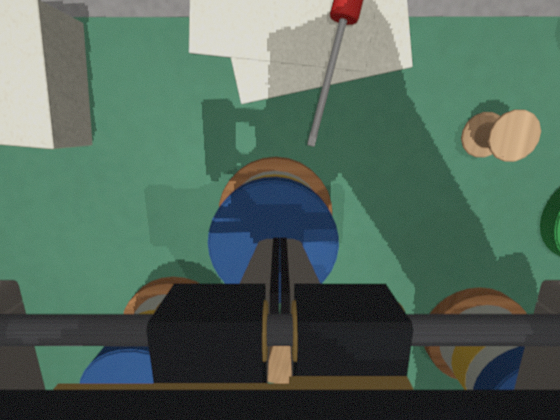

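The lid levelled out again (front edge at row 199). In the wrist view it is centred at (273,243), about 3 mm to +y of the tip at (280,240), so I'll shift a little and press.

Call:
{"method": "step_arm", "body": {
  "increments": "0 -2.5 4 0 0 0; 0 0 4 0 0 0; 0 0 3 0 0 0; 0 0 2 0 0 0; 0 0 0 0 0 0"
}}

```text
time: 11.83
tcp_pos: [0.5847, 0.1415, 0.0963]
orientation: [3.141, 0.001, 0.0]
contact_force: [-0.5, -0.0, 0.6]
width: 0.0006
```

Call:
{"method": "step_arm", "body": {
  "increments": "0 0 1 0 0 0; 0 0 1 0 0 0; 0 0 0 0 0 0"
}}

```text
time: 12.08
tcp_pos: [0.5854, 0.1415, 0.0949]
orientation: [3.142, 0.0, 0.0]
contact_force: [-0.2, -1.2, 1.4]
width: 0.0004
```

Call:
{"method": "step_arm", "body": {
  "increments": "0 0 1 0 0 0; 0 0 0 0 0 0; 0 0 0 0 0 0"
}}

```text
time: 12.33
tcp_pos: [0.5854, 0.1415, 0.0941]
orientation: [3.142, 0.0, 0.0]
contact_force: [0.2, -0.8, -0.5]
width: 0.0006
```

Call:
{"method": "step_arm", "body": {
  "increments": "0 0 1 0 0 0; 0 0 0 0 0 0; 0 0 0 0 0 0"
}}

```text
time: 12.58
tcp_pos: [0.5856, 0.1416, 0.0933]
orientation: [-3.142, -0.0, 0.0]
contact_force: [-0.3, -0.9, 1.6]
width: 0.0005
```

Call:
{"method": "step_arm", "body": {
  "increments": "0 0 1 0 0 0; 0 0 0 0 0 0; 0 0 0 0 0 0"
}}

```text
time: 12.83
tcp_pos: [0.5856, 0.1416, 0.0926]
orientation: [-3.142, -0.001, 0.0]
contact_force: [-1.9, -0.9, 4.5]
width: 0.0003
```

Call:
{"method": "step_arm", "body": {
  "increments": "0 0 1 0 0 0; 0 0 0 0 0 0; 0 0 0 0 0 0"
}}

```text
time: 13.08
tcp_pos: [0.5856, 0.1416, 0.0917]
orientation: [3.142, -0.0, 0.0]
contact_force: [-1.8, -0.9, 5.9]
width: 0.0007
```

Call:
{"method": "step_arm", "body": {
  "increments": "0 0 1 0 0 0; 0 0 0 0 0 0; 0 0 0 0 0 0"
}}

```text
time: 13.33
tcp_pos: [0.5855, 0.1417, 0.0908]
orientation: [3.142, -0.0, 0.0]
contact_force: [-2.3, -0.8, 6.3]
width: 0.0003
```

Call:
{"method": "step_arm", "body": {
  "increments": "0 0 1 0 0 0; 0 0 0 0 0 0; 0 0 0 0 0 0"
}}

```text
time: 13.58
tcp_pos: [0.5853, 0.1416, 0.0898]
orientation: [3.141, 0.0, 0.0]
contact_force: [-2.5, -0.0, 7.7]
width: 0.0004
```

Call:
{"method": "step_arm", "body": {
  "increments": "0 0 1 0 0 0; 0 0 1 0 0 0; 0 0 0 0 0 0"
}}

```text
time: 13.83
tcp_pos: [0.5851, 0.1416, 0.088]
orientation: [3.141, 0.001, 0.0]
contact_force: [-4.2, -1.4, 9.2]
width: 0.0004
```

Call:
{"method": "step_arm", "body": {
  "increments": "0 0 1 0 0 0; 0 0 0 0 0 0; 0 0 0 0 0 0"
}}

```text
time: 14.08
tcp_pos: [0.585, 0.1416, 0.0875]
orientation: [3.141, 0.001, 0.0]
contact_force: [-4.1, -1.8, 13.2]
width: 0.0005
```

Call:
{"method": "step_arm", "body": {
  "increments": "0 0 1 0 0 0; 0 0 0 0 0 0; 0 0 0 0 0 0"
}}

```text
time: 14.33
tcp_pos: [0.585, 0.1416, 0.0871]
orientation: [3.141, 0.001, 0.0]
contact_force: [-7.5, -1.4, 17.2]
width: 0.0003
```

```bash
cat > look.py <<'E'
from bench import manip
import cv2,numpy as np,sys
d=manip.snapshot("scene")["frame"];o=np.load("scene0.npz")["frame"]
f=lambda a:cv2.resize(a[165:235,290:365],None,fx=5,fy=5,interpolation=cv2.INTER_CUBIC)
cv2.imwrite(f"pics/{sys.argv[1]}.png",np.hstack([f(o),f(d)]))
s=manip.get_state();print(s["tcp_pos"],s["contact_force"],s["ft_torque"])
E
python3 look.py c4
```

```text
[0.58503021 0.14161041 0.08707875] [-7.34670912 -1.41224103 16.98707466] [-0.40572556  1.54818058 -0.02249739]
```

View pics/c4.png

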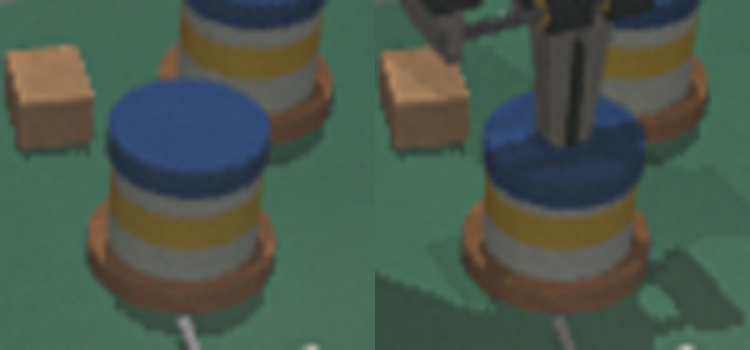

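The lid dropped about evenly: front edge from row 198 to 208, back edge from 80 to 92. But z is still creeping. One more small press to check the stop.

Call:
{"method": "step_arm", "body": {
  "increments": "0 0 1 0 0 0; 0 0 0 0 0 0; 0 0 0 0 0 0"
}}

```text
time: 14.63
tcp_pos: [0.5851, 0.1416, 0.0869]
orientation: [3.141, 0.0, 0.0]
contact_force: [-7.8, -2.4, 23.4]
width: 0.0002
```

Call:
{"method": "step_arm", "body": {
  "increments": "0 0 0.5 0 0 0; 0 0 0 0 0 0; 0 0 0 0 0 0"
}}

```text
time: 14.88
tcp_pos: [0.5851, 0.1416, 0.0868]
orientation: [3.141, 0.0, 0.0]
contact_force: [-10.1, -3.1, 26.4]
width: 0.0006
```

It is now stiff, about 6 N per mm with no travel. Back off to a moderate hold and relieve the sideways force.

Call:
{"method": "step_arm", "body": {
  "increments": "-0.5 0 -1 0 0 0; 0 0 -1 0 0 0; 0 0 0 0 0 0; 0 0 0 0 0 0; 0 0 0 0 0 0"
}}

```text
time: 15.3
tcp_pos: [0.5848, 0.1416, 0.0869]
orientation: [3.141, 0.0, 0.0]
contact_force: [-3.9, -1.6, 12.5]
width: 0.0006
```

```bash
python3 look.py c5
python3 - <<'E'
from bench import manip
import cv2
cv2.imwrite("pics/w5.png",manip.snapshot("wrist")["frame"])
cv2.imwrite("pics/s5.png",manip.snapshot("scene")["frame"])
E
```

```text
[0.58479375 0.14160193 0.08692995] [-4.76288773 -2.1677244  13.09976428] [-0.22544265  1.02648367 -0.00166638]
```

View pics/c5.png

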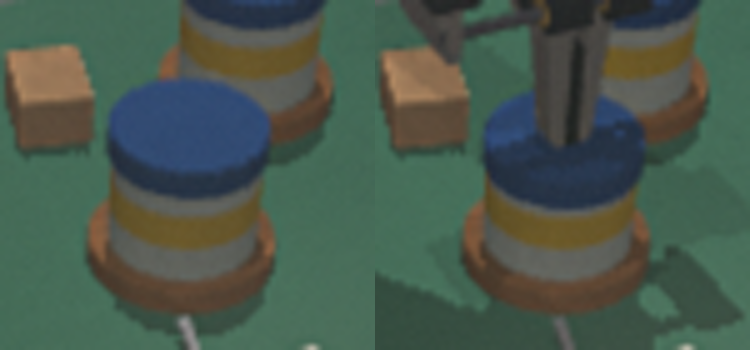

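View pics/s5.png

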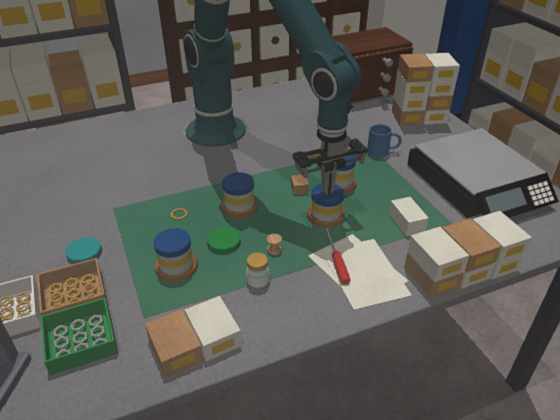

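The lid at (327,203) is down, level and held with about 13 N. Everything else is where it was. Handing in.

```bash
python3 -c "
from bench import manip
print(manip.close_job())"
```

```text
the job is handed in; nothing more can be done
None
```

The loose lid was the one at about (0.585, 0.140) m. It is now pressed home, and the fingertip is still holding it down with about 13 N. I handed the job in at about 15.5 s of the 51 s allowed.

- **Finding it:** I pressed the lids at (0.62, -0.30) and (0.45, -0.07) near the edge, and both stopped dead with no travel. The third, at (0.585, 0.140), tipped visibly under about 2 to 4 N and lay level again when I let go. I did not press the fourth, at (0.46, 0.25), because the loose one was already found.
- **Seating it:** Pressed on its middle, the lid gave way at about 7 N and went down roughly 7 mm to a stiff stop. The tip height stayed at 0.0869 m (within 0.1 mm) as the force ran between 12 and 26 N.
- **Last checks:** The before-and-after picture shows the lid lower by about the same amount front and back, so level. In the scene picture the other lids and the loose things look unmoved.
- **Higher forces than intended:** I went up to 26 N for a moment to confirm the stop, above the suggested 10 to 15 N. A sideways force of about 4 to 5 N remains in the hold. The two firm lids took about 11 and 14 N at the edge, more than the light press asked for, because I kept going until the stop was clear.

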